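Roll the sample tube onto the reading line and trigger the code reader

TASK

The code reader can only see a tube that lies along the black line in front of it. With the fingertips, roll the lying amber tube across the grey mat until it rests centred over the line and parallel to it, then press the key on top of the reader all the way down and let it come up again. Let the tube turn over as it goes instead of sliding it, and do not pick it up; do not press the key before the tube lies on the line, and leave the other things on the bench where they are.

Things in the scene. Friction and masses are not known exactly. Their poses are not given: they have to be found in the camera images.
- mat: Flat grey mat, 270 mm (its x) by 300 mm (its y), 4 mm thick, fixed to the bench. Origin: centre of its underside, on the bench; z up. Tube, line and reader are all on it.
- station: Black line and, at its far end, the white code reader: one fixed piece. Origin: middle of the line, on the mat's top (4 mm above the bench). The line is flush, 150 mm long (x) and 12 mm wide (y). x points along the line to the reader, z up; y is the distance across the line. Reader: box 60 (x) by 70 (y) by 45 mm high, its face with the dark window 82 mm from the origin.
- tube: Amber tube with label and flush black cap: a plain cylinder, 30 mm diameter, 100 mm long, ~60 g, lying 60 to 96 mm to either side of the line, within 7 deg of parallel. Origin: middle of its axis, 19 mm above the bench; x along it, cap to foot; y and z turn as it rolls (z up at the start). A light press (2 to 5 N) on top rolls it by half the fingertip's travel; let go slowly, it stops at once.
- key (a joint): Travel in m of the grey push key on top of the reader: 0 up, 0.006 fully down; sprung, 4 N when fully down; it comes up by itself.
- key_top (a point): Centre of the top face of the push key (26 mm in diameter), 112 mm along x from the middle of the line and 67 mm above the mat with the key up; pressed straight down. Around the key is a fixed white collar, 42 mm in diameter, whose top is 10 mm below the top of the raised key.
- weight: Bystander: steel calibration weight with a knob, 38 mm in diameter, 56 mm high, standing on the bench beside the mat. Origin: centre of its underside.
- spare: Bystander: another capped amber tube, standing upright on the bench, 30 mm in diameter, 100 mm high. Origin: centre of its underside.
- pump: Bystander: blue pump bottle with a white nozzle, 66 mm in diameter, 155 mm high, standing on the bench. Origin: centre of its underside.
Not all that is in view belongs to the job. Of the things like the station, leave any that is purple; of the rest the larger one is meant.

How it is judged:
By the outcome, as a careful person would: the job done as asked, in the order asked, and still so for the second after the job is handed in, with the robot touching nothing.
It also fails if it takes over 59 s, if anything falls off the work surface, if the arm or the gripper's body presses on something with over 40 N, if the wrist force passes 120 N, or if a joint passes its speed limit or range.

ROBOT

A 7-joint arm with a two-finger parallel gripper is mounted at the origin on the work surface. World frame = base frame: x ahead of the robot, y to its left, z up, the work surface at z = 0. Lengths are in m, angles in rad, forces in N, time in s.
With the tool pointing down it reaches from about 0.425 to 0.925 m from the base axis. Payload 6.8 kg.
Tool frame: the origin (TCP) lies at the very end of the fingers, on their centre line; the grasp point (between the pads) lies 19 mm behind it (pinch_z is the distance from the TCP to the grasp point, in m); z points along the fingers, y is the direction in which the jaws open and shut (so a half turn about z gives the same grasp; the last joint's range is limited). The gripper opens to 85 mm and grips with 20 to 120 N. Pads are 22 mm wide; open, the fingers measure 114 mm over their backs; the gripper's body (76 mm by 85 mm) begins 54 mm behind the grasp point. The pads swing forward as they close: fully open they stand 13 mm farther back than shut.
Start: joints at [-1.351, 0.477, 0.022, 1.555, -0.011, 1.109, -0.083], TCP at [0.217, 0.639, 0.231] pointing down, gripper open.
Joint ranges: [-2.96, 2.96], [-0.34, 2.1], [-1.41, 1.46], [0.24, 2.44], [-1.37, 4.51], [0.17, 1.92], [-2.96, 2.96]. Speed limits (rad/s): [2.39, 2.39, 3.14, 3.14, 3.14, 3.14, 3.14].

INTERFACE

Orientations are given as a rotation vector (axis times angle).
In Python, from workcell import * gives the robot as it stands.
- The arm moves only by the tool send_rows, never from a script. Its argument "commands" is a list of rows, each a list of 6 numbers: the shift along the tool's x, y, z in mm, then the turn, a rotation vector about the tool's x, y, z in degrees. A call has 1 to 5 rows; each row is the pose to reach, as a shift and turn from the pose commanded when the call began, along the tool's axes at that moment; what a row does not reach only later rows make up. A row lasts 1/12 s, in which the tool goes at most 41.7 mm and 7.16 degrees, less where a joint would pass 70% of its speed; a pose out of reach is approached as far as the arm can. A call with a gripper value outside its range is refused whole. "hand" is the opening, from 0 (shut) to 1 (fully open), set as the call begins (left out, the last holds). The fingers move at their own pace and stop on an object; "force" is the grip in N (left out, the last holds). Time passes only in rows, so rows that repeat a pose let the fingers close. It gives the time, the measured TCP pose, the force and the opening at its end, in the units of the state.
- sense(): the state, without advancing time (a new reading comes with each control period).
- get_image(name): name is "side" or "top"; returns the picture (400x640x3 uint8, red, green, blue); there is no depth.
- camera_model(name): a dict with "fx", "fy", "cx", "cy" (pixels), "xyz" and "orientation" of the camera in the world. Camera axes: x right, y down, z forward; pixel columns grow to the right and rows downward; lengths in m; the calibration is good to about 2 mm. A picture is of the moment at which its call begins. camera_model takes no time and is no camera call.
- hand_in(): hands the job in, once; it reports no verdict.
Trained networks look in the newest picture that a camera, given by its name, has taken for a name from the list of things; names that differ only in an ending like _2 or _b are one class to them, and where a whole thing is asked for, a point or a joint stands for the part that bears it (a point fixed in the world has none). Each returns a list of dicts, best first, with "p" (0 to 1); they miss things now and then, are a little off and sometimes report something else, mostly with a low value. They report only what shows in the picture. A call takes as long as a camera call. They do not tell look-alikes from the thing itself.
- silhouettes(name, camera): "pixels" (400x640 bool, what is visible of it) and "rect" ([centre column, centre row, width, height] in pixels, round what is visible of it).
- landmark_of(name, camera): "location" ([row, column] in pixels: a listed point, or the origin of a listed thing).
The state is a dict: "clock": time; "joint_positions": joint angles; "joint_vel": joint speeds; "tau": joint torques, N m; "eef_pos": TCP position; "tcp_rot": TCP orientation; "wrist_force": force on the tool from outside, world axes, zero at the start; "ft_torque": the same for the moment, N m; "opening": finger opening in m.
Only numpy, scipy, OpenCV 4.12 (cv2) and the standard library are available. Lean on these libraries where they do the work, as an engineer would, in place of code of your own. Each camera call takes 0.05 s, during which the arm holds its last target. There are 200 camera calls.

## Working session

There is one attempt and no reset: what is moved stays moved. The work goes in short steps, Python scripts to look and compute and a tool call to move; the robot and the scene stay as the last step left them, time stands still between calls to the robot, and variables do not carry over. Pictures are saved under pics/ and viewed, about 8 in all and at most 12, crops included, and the job is handed in when it is done.

Besides the shell and the picture viewer there is one more tool, called after "Emit:" as name([rows], argument=value, ...), one row to a line, values as JSON. send_rows: Moves the arm, as the interface text tells. Its arguments: {"type":"object","properties":{"commands":{"type":"array"},"hand":{"type":"number"},"force":{"type":"number"}},"required":["commands"]}

```bash
mkdir -p pics; ls
python3 - <<'E'
from workcell import *
import cv2
s=sense();print(s['clock'],s['eef_pos'],s['tcp_rot'])
for n in("top","side"):
    im=get_image(n);cv2.imwrite(f"pics/{n}0.png",im[:,:,::-1]);c=camera_model(n);print(c)
    for t in("station","tube","mat","weight","spare","pump"):
        print(n,t,[(round(d['p'],2),[round(float(v)) for v in d['rect']]) for d in silhouettes(t,n)][:4])
E
```

```text
pics
0.0 [0.217142   0.63848462 0.23030076] [-5.12591830e-01 -3.09933742e+00  2.90826030e-03]
{'fx': 477.45909414903815, 'fy': 477.45909414903815, 'cx': 321.3633117625334, 'cy': 195.39678148777952, 'xyz': array([0.33815073, 0.02916201, 1.26631881]), 'orientation': array([-2.16344042,  2.19639245, -0.10396283])}
top station [(0.94, [224, 286, 39, 87]), (0.68, [330, 162, 32, 82]), (0.66, [439, 226, 25, 58])]
top tube [(0.7, [292, 172, 19, 39])]
top mat [(0.75, [309, 159, 125, 116])]
top weight [(0.47, [390, 190, 16, 12])]
top spare [(0.48, [407, 153, 18, 14])]
top pump [(0.93, [217, 162, 27, 32]), (0.71, [291, 171, 16, 37])]
{'fx': 471.8923879951678, 'fy': 471.8923879951678, 'cx': 317.96003453351176, 'cy': 198.88012055123508, 'xyz': array([-0.01312443, -0.81748562,  0.97397868]), 'orientation': array([-2.27430375,  0.5564354 , -0.25784465])}
side station [(0.84, [354, 200, 78, 35]), (0.66, [350, 204, 118, 88]), (0.65, [350, 298, 58, 26]), (0.55, [214, 174, 73, 28])]
side tube [(0.57, [327, 190, 36, 13])]
side mat [(0.55, [350, 203, 119, 84])]
side weight [(0.63, [356, 252, 14, 24]), (0.38, [350, 203, 119, 85])]
side spare [(0.88, [395, 243, 16, 34])]
side pump [(0.92, [305, 142, 18, 48])]
```

View pics/top0.png

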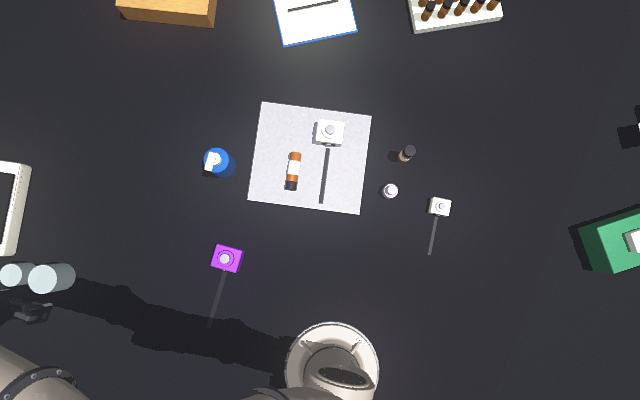

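View pics/side0.png

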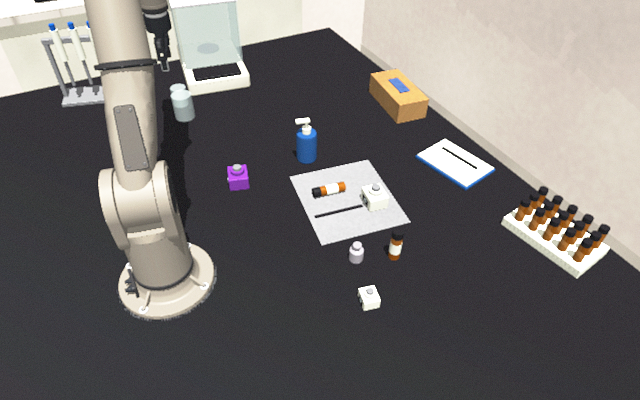

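Candidates: stations are the purple one (226,258), the small white one (440,206) and the large white one on the mat (330,132), with its line from (327,150) to (322,203). The last is the one meant. Tubes are the lying one on the mat (293,171) and the standing spare (407,153), so I choose the lying one. Next is a close crop and measurement.

```bash
cat > h.py <<'E'
from workcell import *
import cv2, numpy as np
from scipy.spatial.transform import Rotation as R
def ray(n,uv,z):
    c=camera_model(n);M=R.from_rotvec(c['orientation']).as_matrix()
    uv=np.atleast_2d(uv).astype(float)
    d=np.c_[(uv[:,0]-c['cx'])/c['fx'],(uv[:,1]-c['cy'])/c['fy'],np.ones(len(uv))]@M.T
    return c['xyz']+d*((z-c['xyz'][2])/d[:,2])[:,None]
def proj(n,P):
    c=camera_model(n);q=(np.atleast_2d(P)-c['xyz'])@R.from_rotvec(c['orientation']).as_matrix()
    return np.c_[q[:,0]/q[:,2]*c['fx']+c['cx'],q[:,1]/q[:,2]*c['fy']+c['cy']]
def mask(n,kind,im,box):
    hsv=cv2.cvtColor(im,cv2.COLOR_RGB2HSV);m=np.zeros(im.shape[:2],bool);x0,y0,x1,y1=box
    s=hsv[y0:y1,x0:x1]
    m[y0:y1,x0:x1]=(s[...,2]<100) if kind=='dark' else ((s[...,1]>90)|(s[...,2]<90))
    k,l,st,_=cv2.connectedComponentsWithStats(m.astype(np.uint8));return l==1+np.argmax(st[1:,4])
def rect(P):
    (c,(w,h),a)=cv2.minAreaRect(P[:,:2].astype(np.float32)*1000)
    if w<h: w,h,a=h,w,a+90
    return np.array(c)/1000,w,h,(a+90)%180-90
E
python3 - <<'E'
from h import *
im=cv2.imread("pics/top0.png")[:,:,::-1].copy()
for k,b,z in(('dark',(312,146,335,208),.004),('tube',(275,140,308,200),.019)):
    m=mask('top',k,im,b);v,u=np.nonzero(m);P=ray('top',np.c_[u,v],z);print(k,rect(P),len(u),u.min(),u.max(),v.min(),v.max())
    q=P[:,:2]-P[:,:2].mean(0);w,V=np.linalg.eigh(q.T@q);print('mean',P.mean(0),'ang',np.degrees(np.arctan2(V[1,1],V[0,1])))
for t,z in(("station",.004),("tube",.019),("key_top",.071),("mat",0)):
    for d in landmark_of(t,"top")[:3]: print(t,round(d['p'],2),d['location'],ray('top',d['location'][::-1],z)[0])
c=im[90:220,240:430];cv2.imwrite("pics/c1.png",cv2.resize(c,None,fx=4,fy=4,interpolation=cv2.INTER_CUBIC)[:,:,::-1])
E
```

```text
dark (array([0.43582208, 0.02539637]), 7.978006362915039, 4.917383193969727e-07, -0.858184814453125) 4 319 319 199 202
mean [0.43582163 0.02539637 0.004     ] ang 179.1418030448378
tube (array([0.48550638, 0.09744627]), 39.56466293334961, 28.112329483032227, -9.91632080078125) 127 285 297 174 189
mean [0.48784709 0.09785778 0.019     ] ang 166.2310269079752
station 0.96 [176.4, 324.8] [0.49996533 0.00898498 0.004     ]
station 0.83 [235.0, 430.3] [ 0.3401479  -0.26691286  0.004     ]
station 0.83 [297.1, 217.6] [0.18773939 0.29292644 0.004     ]
tube 0.62 [172.6, 291.8] [0.50938291 0.09593534 0.019     ]
key_top 0.61 [258.3, 224.4] [0.29032327 0.26242764 0.071     ]
key_top 0.6 [204.9, 442.1] [ 0.41494144 -0.28357115  0.071     ]
key_top 0.52 [132.0, 328.3] [ 0.6049922  -0.00067056  0.071     ]
mat 0.83 [156.0, 308.6] [0.5562127  0.05147692 0.        ]
```

View pics/c1.png

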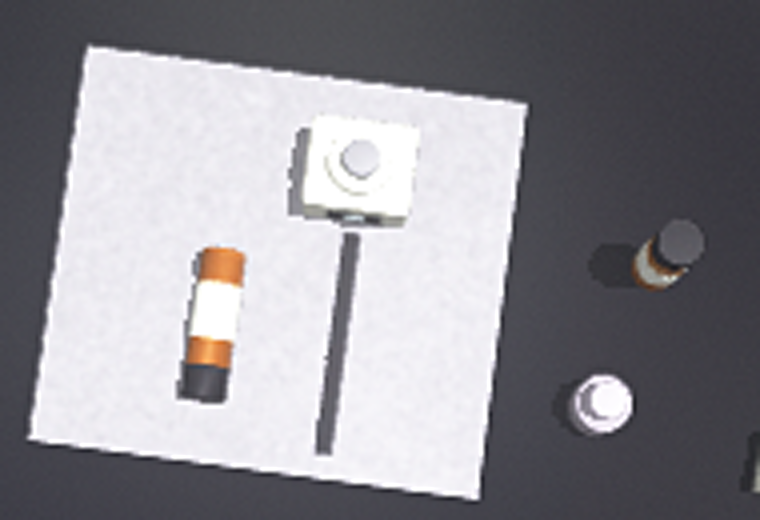

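Run:
```python
from h import *
im=cv2.imread("pics/top0.png")[:,:,::-1]
def fit(m,z,n='top'):
    v,u=np.nonzero(m);P=ray(n,np.c_[u,v]/4.-0.375,z)
    return rect(P)
big=cv2.resize(im,None,fx=4,fy=4,interpolation=cv2.INTER_CUBIC)
hsv=cv2.cvtColor(big,cv2.COLOR_RGB2HSV)
def comp(m,b):
    k=np.zeros(m.shape,np.uint8);x0,y0,x1,y1=[4*i for i in b];k[y0:y1,x0:x1]=m[y0:y1,x0:x1]
    _,l,st,_=cv2.connectedComponentsWithStats(k);return l==1+np.argmax(st[1:,4])
l=comp(hsv[...,2]<150,(315,148,334,208));print('line',fit(l,.004))
sat=(hsv[...,1]>90);k=(hsv[...,2]<90)
t=np.zeros_like(sat);t[540:820,1100:1216]=(sat|k)[540:820,1100:1216]
print('tube',fit(t,.022))
lc,_,_,a=fit(l,.004);a=np.radians(a);x=np.array([np.cos(a),np.sin(a)]);y=np.array([-x[1],x[0]])
tc,_,_,ta=fit(t,.022)
print('rel',(tc-lc)@x,(tc-lc)@y,ta-np.degrees(a)); key=lc+.112*x;print('key',key,proj('top',[*key,.071]))
# hand-read ends
L=ray('top',[[328,148.25],[320.75,203.75]],.004);print('L',L,np.linalg.norm(L[0]-L[1]))
T=ray('top',[[296,152.5],[290.4,190.1]],.019);print('T',T,np.linalg.norm(T[0]-T[1]))
dd=L[0]-L[1];print(np.degrees(np.arctan2(dd[1],dd[0])),np.degrees(np.arctan2(*(T[0]-T[1])[1::-1])))
```

```text
line (array([0.50299042, 0.01162399]), 149.3779754638672, 11.451671600341797, -8.709297180175781)
tube (array([0.49166425, 0.09996521]), 150.12342834472656, 40.49243927001953, -17.445220947265625)
rel -0.024572308454048255 0.08560756270250884 -8.735923767089844
key [ 0.61369898 -0.00533519] [[330.07531447 128.60719119]]
L [[ 0.57576734 -0.00080178  0.004     ]
 [ 0.42711505  0.02088876  0.004     ]] 0.15022643639008557
T [[0.5627675  0.08430783 0.019     ]
 [0.46314461 0.10006898 0.019     ]] 0.1008619510920329
-8.301706129055143 -8.99014800415526
```

```bash
cat > to.py <<'E'
# usage: to.py x' y' z  (station frame mm, z world mm): shift/turn in tool axes needed
import sys; from h import *
A=np.radians(-8.6);X=np.array([np.cos(A),np.sin(A),0]);Y=np.array([-X[1],X[0],0]);C=np.array([.5025,.011,0])
def go(x,y,z):
    s=sense();M=R.from_rotvec(s['tcp_rot']).as_matrix()
    T=np.c_[Y,X,[0,0,-1]];P=C+X*x/1e3+Y*y/1e3+np.array([0,0,z/1e3])
    print('shift',np.round((P-s['eef_pos'])@M*1e3,1),'turn',np.round(np.degrees(R.from_matrix(M.T@T).as_rotvec()),2))
    q=s['eef_pos']-C;print('now',np.round([q@X*1e3,q@Y*1e3,q[2]*1e3],1),'F',np.round(s['wrist_force'],2),'t',round(s['clock'],2),'open',s['opening'])
if __name__=="__main__": go(*map(float,sys.argv[1:]))
E
python3 to.py -2 90 200
```

```text
shift [-454.4 -414.6   31.3] turn [ 0.   -0.   79.82]
now [-375.9  578.4  231.3] F [0.56 0.04 0.73] t 0.9 open 0.08546344250731507
```

Emit:
send_rows([
  [-454,-415,30,0,0,80],
  [-454,-415,30,0,0,80],
  [-454,-415,30,0,0,80],
  [-454,-415,30,0,0,80],
  [-454,-415,30,0,0,80],
], hand=0.5)

```text
clock: 1.32
eef_pos: [0.3182, 0.455, 0.2212]
tcp_rot: [-1.449, -2.787, -0.001]
wrist_force: [1.2, -0.3, 0.0]
opening: 0.0429
```

```bash
python3 to.py -2 90 200
```

```text
shift [-402.8  -43.5   21.1] turn [ 2.000e-02 -3.000e-02  4.366e+01]
now [-248.6  411.4  221.2] F [ 1.24 -0.28  0.03] t 1.32 open 0.04286809345917943
```

Emit:
send_rows([
  [-403,-43,21,0,0,43.7],
  [-403,-43,21,0,0,43.7],
  [-403,-43,21,0,0,43.7],
  [-403,-43,21,0,0,43.7],
  [-403,-43,21,0,0,43.7],
])

```text
clock: 1.73
eef_pos: [0.4201, 0.2735, 0.2107]
tcp_rot: [-2.236, -2.207, -0.002]
wrist_force: [1.7, 0.5, 0.3]
opening: 0.0428
```

```bash
python3 to.py -2 90 120
```

```text
shift [-172.1   96.1   90.6] turn [ 0.02 -0.06  7.85]
now [-120.8  247.3  210.7] F [1.67 0.53 0.25] t 1.73 open 0.042775982364339986
```

Emit:
send_rows([
  [-172,96,20,0,0,7.85],
  [-172,96,20,0,0,7.85],
  [-172,96,30,0,0,7.85],
  [-172,96,50,0,0,7.85],
  [-172,96,90,0,0,7.85],
])

```text
clock: 2.15
eef_pos: [0.5126, 0.1106, 0.1443]
tcp_rot: [2.376, 2.048, 0.013]
wrist_force: [1.3, 0.7, -0.8]
opening: 0.0429
```

Emit:
send_rows([
  [0,0,20,0,0,0],
  [0,0,20,0,0,0],
  [0,0,20,0,0,0],
])

```text
clock: 2.4
eef_pos: [0.5072, 0.1142, 0.121]
tcp_rot: [-2.375, -2.055, 0.003]
wrist_force: [0.3, -0.6, 0.4]
opening: 0.0424
```

Run:
```python
from h import *
from to import go
go(-2,90,60)
im=get_image("side");cv2.imwrite("pics/s1.png",cv2.resize(im[110:270,240:440],None,fx=4,fy=4,interpolation=cv2.INTER_CUBIC)[...,::-1])
```

```text
shift [-12.7   8.8  61. ] turn [-0.11  0.06  0.34]
now [-10.7 102.7 121. ] F [ 0.31 -0.55  0.38] t 2.4 open 0.04242112065207203
```

View pics/s1.png

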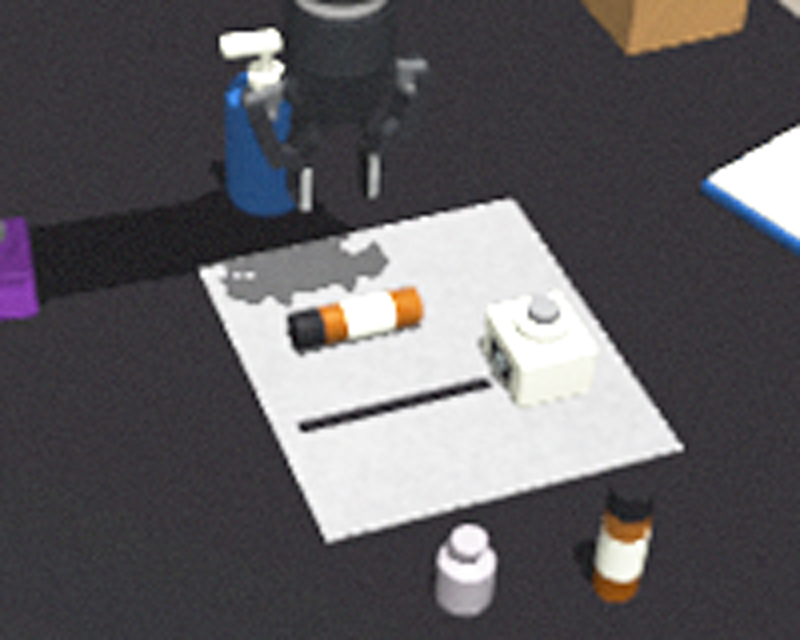

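The gripper, with two thin fingertips, hovers behind the tube, which is at crop (356,318). The reader, line and bystanders are clear of it.

Emit:
send_rows([
  [-12,9,20,0,0,0.3],
  [-13,9,40,0,0,0.3],
  [-13,9,61,0,0,0.3],
  [-13,9,71,0,0,0.3],
  [-13,9,76,0,0,0.3],
])

```text
clock: 2.87
eef_pos: [0.5148, 0.1014, 0.0455]
tcp_rot: [-2.378, -2.052, -0.001]
wrist_force: [-0.1, -0.6, 0.5]
opening: 0.0427
```

Run:
```python
from h import *
from to import *
go(-2,90,40)
P=ray('side',[240+356/4,110+318/4],.019)[0];q=P-C;print('tube side',q@X,q@Y)
L=ray('side',[[240+301/4,110+428/4],[240+491/4,110+383/4]],.004)-C;print('line side',L@X,L@Y)
```

```text
shift [-1.2 -0.7  5.5] turn [-0.01 -0.04  0.17]
now [-1.3 91.2 45.5] F [-0.14 -0.62  0.47] t 2.87 open 0.042740633448218185
tube side 0.004415058231905652 0.08378519169321576
line side [-0.06772469  0.08056701] [0.00105768 0.00057978]
```

Emit:
send_rows([
  [0,0,4,0,0,0],
  [0,0,7,0,0,0],
  [0,0,9,0,0,0],
  [0,0,9,0,0,0],
])

```text
clock: 3.2
eef_pos: [0.5152, 0.1004, 0.0368]
tcp_rot: [2.38, 2.05, 0.001]
wrist_force: [-0.2, 1.0, 0.0]
opening: 0.0426
```

Emit:
send_rows([
  [0,0,2,0,0,0],
  [0,0,3,0,0,0],
  [0,0,3,0,0,0],
])

```text
clock: 3.45
eef_pos: [0.5149, 0.1001, 0.0334]
tcp_rot: [-2.381, -2.05, -0.0]
wrist_force: [0.3, 0.6, -0.4]
opening: 0.0425
```

Emit:
send_rows([
  [0,0,1,0,0,0],
  [0,0,2,0,0,0],
  [0,0,2,0,0,0],
])

```text
clock: 3.7
eef_pos: [0.5151, 0.1003, 0.032]
tcp_rot: [-2.381, -2.049, -0.001]
wrist_force: [-2.4, 1.0, 7.3]
opening: 0.0429
```

Emit:
send_rows([
  [0,0,-0.5,0,0,0],
  [-3,0,-0.5,0,0,0],
  [-7,0,-0.5,0,0,0],
  [-11,0,-0.5,0,0,0],
  [-15,0,-0.5,0,0,0],
])

```text
clock: 4.12
eef_pos: [0.5127, 0.0846, 0.0321]
tcp_rot: [2.381, 2.049, 0.0]
wrist_force: [-0.7, -0.3, 5.8]
opening: 0.0429
```

Emit:
send_rows([
  [-4,0,-0.2,0,0,0],
  [-8,0,-0.2,0,0,0],
  [-12,0,-0.2,0,0,0],
  [-15,0,-0.2,0,0,0],
  [-15,0,-0.2,0,0,0],
])

```text
clock: 4.53
eef_pos: [0.5103, 0.0693, 0.0321]
tcp_rot: [2.382, 2.048, -0.001]
wrist_force: [-0.4, -0.5, 3.2]
opening: 0.0427
```

Run:
```python
from h import *
from to import *
go(-2,90,40)
im=get_image("top");cv2.imwrite("pics/t1.png",np.hstack([cv2.resize(i,None,fx=4,fy=4,interpolation=cv2.INTER_CUBIC) for i in (im[120:220,270:345],get_image("side")[150:250,290:400])])[...,::-1])
```

```text
shift [31.2 -1.  -7.9] turn [-0.    0.03 -0.02]
now [-1.1 58.8 32.1] F [-0.4  -0.51  3.24] t 4.53 open 0.042743697013462284
```

View pics/t1.png

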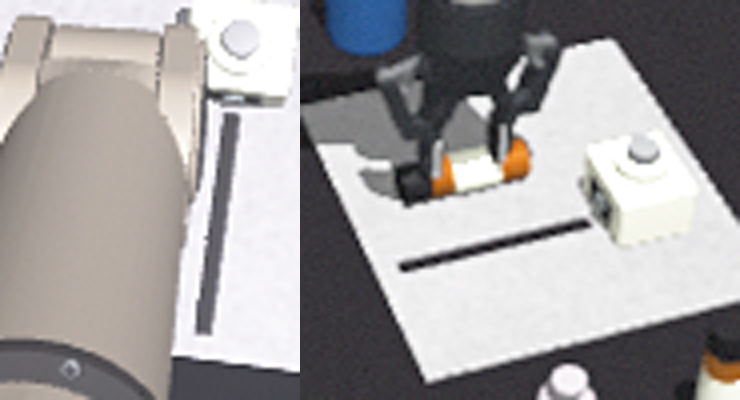

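Emit:
send_rows([
  [0,0,-0.4,0,0,0],
  [0,0,-0.9,0,0,0],
  [0,0,-2,0,0,0],
  [0,0,-5,0,0,0],
  [7,0,-5,0,0,0],
])

```text
clock: 5.05
eef_pos: [0.5114, 0.0762, 0.0375]
tcp_rot: [2.382, 2.047, -0.0]
wrist_force: [-0.8, -0.1, -0.2]
opening: 0.0425
```

Emit:
send_rows([
  [8,0,0,0,0,0],
  [8,0,3,0,0,0],
  [8,0,4,0,0,0],
  [8,0,4.5,0,0,0],
  [8,0,4.8,0,0,0],
])

```text
clock: 5.47
eef_pos: [0.5123, 0.085, 0.0321]
tcp_rot: [-2.381, -2.049, 0.001]
wrist_force: [-1.4, -0.3, 3.6]
opening: 0.0428
```

Emit:
send_rows([
  [-3,0,0,0,0,0],
  [-7,0,0,0,0,0],
  [-11,0,0,0,0,0],
  [-15,0,0,0,0,0],
  [-19,0,0,0,0,0],
])

```text
clock: 5.88
eef_pos: [0.5098, 0.0656, 0.0323]
tcp_rot: [2.381, 2.049, -0.0]
wrist_force: [0.2, 0.7, -0.8]
opening: 0.0424
```

Emit:
send_rows([
  [-4,0,0,0,0,0],
  [-8,0,0,0,0,0],
  [-11,0,0,0,0,0],
  [-13,0,0,0,0,0],
  [-13,0,0,0,0,0],
])

```text
clock: 6.3
eef_pos: [0.5078, 0.053, 0.0323]
tcp_rot: [2.382, 2.049, -0.0]
wrist_force: [-0.9, -0.2, -0.3]
opening: 0.0426
```

Emit:
send_rows([
  [0,0,-0.4,0,0,0],
  [0,0,-0.9,0,0,0],
  [0,0,-2,0,0,0],
  [0,0,-5,0,0,0],
  [8,0,-5,0,0,0],
])

```text
clock: 6.72
eef_pos: [0.5092, 0.0602, 0.0378]
tcp_rot: [2.383, 2.047, -0.0]
wrist_force: [0.8, 0.1, -0.4]
opening: 0.0428
```

Emit:
send_rows([
  [8,0,0,0,0,0],
  [8,0,3,0,0,0],
  [8,0,4,0,0,0],
  [8,0,4.5,0,0,0],
  [8,0,4.9,0,0,0],
])

```text
clock: 7.13
eef_pos: [0.51, 0.0692, 0.0322]
tcp_rot: [-2.381, -2.049, 0.001]
wrist_force: [-1.2, 0.4, 3.5]
opening: 0.043
```

```bash
python3 to.py -2 58 32
```

```text
shift [-0.6 -0.7  0.2] turn [-0.03  0.02  0.04]
now [-1.3 58.7 32.2] F [-1.18  0.36  3.46] t 7.13 open 0.04302831350597395
```

Run:
```python
from h import *
from to import *
im=get_image("side");b=cv2.resize(im[150:250,290:430],None,fx=4,fy=4,interpolation=cv2.INTER_CUBIC)
for y in (0,16.6,33,50,66.5,82):
    for sx in(-60,): 
        a=proj('side',[C+X*-.052+Y*y/1e3+[0,0,.019],C+X*.048+Y*y/1e3+[0,0,.019]]);a=((a-[290,150])*4).astype(int)
        cv2.line(b,tuple(map(int,a[0])),tuple(map(int,a[1])),(0,255,0),1)
cv2.imwrite("pics/s2.png",b[...,::-1])
```

```text
(no output)
```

View pics/s2.png

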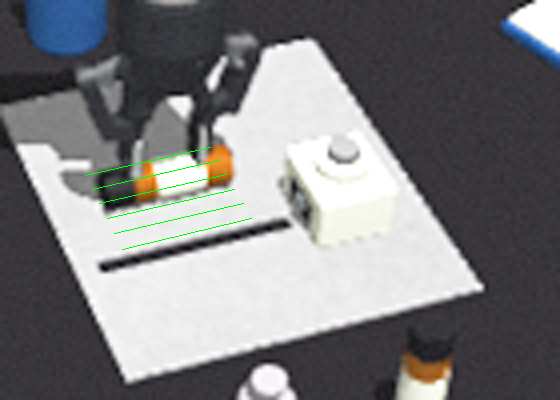

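Emit:
send_rows([
  [0,0,-0.9,0,0,0],
  [0,0,-3,0,0,0],
  [4,0,-5,0,0,0],
  [9,0,-4,0,0,0],
  [9,0,-1,0,0,0],
])

```text
clock: 7.6
eef_pos: [0.5124, 0.0799, 0.0338]
tcp_rot: [2.379, 2.051, 0.003]
wrist_force: [-0.5, 0.3, 1.0]
opening: 0.0427
```

Emit:
send_rows([
  [0,0,0.5,0,0,0],
  [0,0,1,0,0,0],
  [0,0,1.2,0,0,0],
  [0,0,1.3,0,0,0],
])

```text
clock: 7.93
eef_pos: [0.5114, 0.0782, 0.0321]
tcp_rot: [-2.381, -2.049, 0.001]
wrist_force: [-1.8, -0.0, 3.2]
opening: 0.0426
```

```bash
python3 to.py -2 58 32
```

```text
shift [-9.8 -0.7  0.1] turn [-0.03 -0.    0.04]
now [-1.3 67.8 32.1] F [-1.81 -0.02  3.19] t 7.93 open 0.04262994596558184
```

Emit:
send_rows([
  [0,0,0.3,0,0,0],
  [-2,0,0.3,0,0,0],
  [-5,0,0.3,0,0,0],
  [-8,0,0.3,0,0,0],
])

```text
clock: 8.27
eef_pos: [0.5102, 0.0704, 0.0321]
tcp_rot: [-2.38, -2.049, 0.0]
wrist_force: [-3.0, -0.6, 7.1]
opening: 0.0429
```

Emit:
send_rows([
  [-3,0,0.1,0,0,0],
  [-6,0,0.1,0,0,0],
  [-9,0,0.2,0,0,0],
])

```text
clock: 8.52
eef_pos: [0.5088, 0.0614, 0.032]
tcp_rot: [-2.38, -2.049, -0.0]
wrist_force: [-2.6, 0.1, 9.9]
opening: 0.043
```

Emit:
send_rows([
  [-3,0,0.1,0,0,0],
  [-6,0,0.1,0,0,0],
  [-9,0,0.2,0,0,0],
])

```text
clock: 8.77
eef_pos: [0.5075, 0.0526, 0.032]
tcp_rot: [-2.38, -2.049, -0.0]
wrist_force: [-3.8, 1.2, 12.2]
opening: 0.0428
```

Emit:
send_rows([
  [-2,0,-0.4,0,0,0],
  [-4,0,-0.4,0,0,0],
  [-5,0,-0.4,0,0,0],
])

```text
clock: 9.02
eef_pos: [0.5067, 0.0473, 0.032]
tcp_rot: [-2.381, -2.049, 0.0]
wrist_force: [-2.8, -0.6, 5.9]
opening: 0.0425
```

Run:
```python
from h import *
from to import *
go(-2,58,32)
im=get_image("side");b=cv2.resize(im[150:250,290:430],None,fx=5,fy=5,interpolation=cv2.INTER_CUBIC)
for y in (0,16.6,33,50,66.5,82):
        a=proj('side',[C+X*-.046+Y*(y+.8)/1e3+[0,0,.019],C+X*.054+Y*(y+.8)/1e3+[0,0,.019]]);a=((a-[290,150]+.5)*5).astype(int)
        cv2.line(b,tuple(map(int,a[0])),tuple(map(int,a[1])),(0,255,0),1)
cv2.imwrite("pics/s3.png",b[...,::-1])
```

```text
shift [21.5 -0.7 -0. ] turn [-0.03 -0.01  0.02]
now [-1.3 36.5 32. ] F [-2.76 -0.65  5.9 ] t 9.02 open 0.04249674311831969
```

View pics/s3.png

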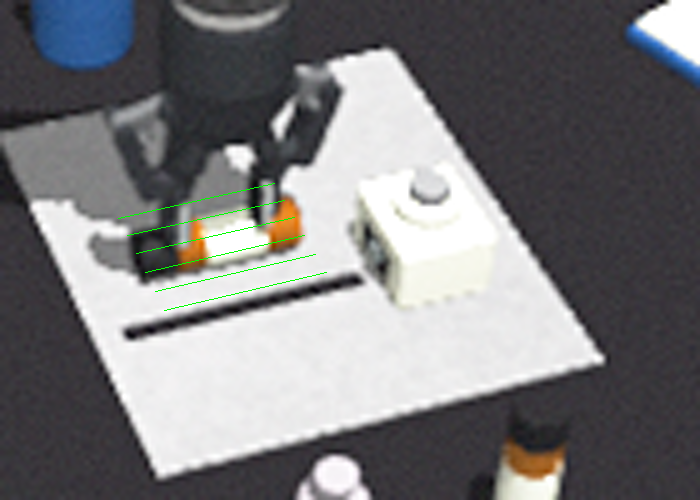

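Emit:
send_rows([
  [0,0,-0.5,0,0,0],
  [0,0,-1.2,0,0,0],
  [0,0,-4,0,0,0],
  [9,0,-5,0,0,0],
  [18,0,-4,0,0,0],
])

```text
clock: 9.48
eef_pos: [0.5102, 0.0658, 0.0362]
tcp_rot: [2.382, 2.048, 0.001]
wrist_force: [0.8, 0.8, 0.5]
opening: 0.0427
```

Emit:
send_rows([
  [0.5,0,2,0,0,0],
  [0.5,0,3,0,0,0],
  [0.5,0,3.7,0,0,0],
  [0.5,0,4,0,0,0],
])

```text
clock: 9.82
eef_pos: [0.5096, 0.0659, 0.0317]
tcp_rot: [-2.381, -2.049, 0.001]
wrist_force: [-1.8, 0.6, 4.9]
opening: 0.0427
```

Emit:
send_rows([
  [-3,0,0,0,0,0],
  [-6,0,0,0,0,0],
  [-9,0,0,0,0,0],
  [-12,0,0,0,0,0],
])

```text
clock: 10.15
eef_pos: [0.5076, 0.0534, 0.0321]
tcp_rot: [-2.381, -2.049, 0.0]
wrist_force: [-1.9, 0.1, 5.3]
opening: 0.0425
```

Emit:
send_rows([
  [-3,0,0.2,0,0,0],
  [-6,0,0.2,0,0,0],
  [-10,0,0.2,0,0,0],
])

```text
clock: 10.4
eef_pos: [0.5061, 0.0437, 0.032]
tcp_rot: [-2.381, -2.049, 0.0]
wrist_force: [-2.6, 0.8, 8.5]
opening: 0.0427
```

Emit:
send_rows([
  [-4,0,-0.2,0,0,0],
  [-7,0,-0.2,0,0,0],
  [-10,0,-0.2,0,0,0],
  [-10,0,-0.2,0,0,0],
])

```text
clock: 10.73
eef_pos: [0.5044, 0.033, 0.0321]
tcp_rot: [-2.382, -2.048, 0.001]
wrist_force: [-2.7, -0.5, 6.6]
opening: 0.0427
```

Emit:
send_rows([
  [0,0,-0.5,0,0,0],
  [0,0,-1.2,0,0,0],
  [0,0,-4,0,0,0],
  [8,0,-5,0,0,0],
  [16,0,-4,0,0,0],
])

```text
clock: 11.15
eef_pos: [0.5079, 0.0504, 0.0362]
tcp_rot: [2.382, 2.048, 0.001]
wrist_force: [0.3, 0.3, 0.3]
opening: 0.0428
```

Emit:
send_rows([
  [0,0,2,0,0,0],
  [0,0,3,0,0,0],
  [0,0,3.7,0,0,0],
  [0,0,4,0,0,0],
])

```text
clock: 11.48
eef_pos: [0.5071, 0.05, 0.0316]
tcp_rot: [-2.381, -2.049, 0.001]
wrist_force: [-0.7, 0.5, 2.6]
opening: 0.0424
```

```bash
python3 to.py -2 39 32
```

```text
shift [-0.2 -0.8 -0.4] turn [-0.03  0.01  0.04]
now [-1.2 39.2 31.6] F [-0.66  0.48  2.64] t 11.48 open 0.042386421911068096
```

Emit:
send_rows([
  [-2,0,0.2,0,0,0],
  [-5,0,0.2,0,0,0],
  [-8,0,0.2,0,0,0],
  [-11,0,0.2,0,0,0],
])

```text
clock: 11.82
eef_pos: [0.5054, 0.0389, 0.032]
tcp_rot: [-2.381, -2.049, 0.0]
wrist_force: [-2.3, 0.6, 8.3]
opening: 0.0426
```

Emit:
send_rows([
  [-3,0,0,0,0,0],
  [-6,0,0,0,0,0],
  [-10,0,0,0,0,0],
])

```text
clock: 12.07
eef_pos: [0.5039, 0.0291, 0.032]
tcp_rot: [-2.38, -2.049, 0.0]
wrist_force: [-2.1, -0.2, 9.1]
opening: 0.0429
```

Emit:
send_rows([
  [-4,0,-0.1,0,0,0],
  [-7,0,-0.1,0,0,0],
  [-9,0,-0.1,0,0,0],
  [-9,0,-0.1,0,0,0],
])

```text
clock: 12.4
eef_pos: [0.5024, 0.0195, 0.0321]
tcp_rot: [-2.382, -2.048, 0.001]
wrist_force: [-3.4, 0.2, 6.5]
opening: 0.0428
```

Emit:
send_rows([
  [0,0,-0.5,0,0,0],
  [0,0,-1.2,0,0,0],
  [0,0,-4,0,0,0],
  [20,0,-20,0,0,0],
  [40,0,-50,0,0,0],
])

```text
clock: 12.82
eef_pos: [0.5066, 0.0586, 0.0801]
tcp_rot: [-2.383, -2.045, 0.009]
wrist_force: [1.2, 1.8, 0.5]
opening: 0.0429
```

Run:
```python
from h import *
from to import *
go(-2,24,36)
a=get_image("top");b=get_image("side");cv2.imwrite("pics/t2r.png",a[...,::-1]);cv2.imwrite("pics/s4r.png",b[...,::-1])
cv2.imwrite("pics/t4.png",np.hstack([cv2.resize(i,None,fx=4,fy=4,interpolation=cv2.INTER_CUBIC) for i in (a[120:220,270:355],b[150:250,290:400])])[...,::-1])
```

```text
shift [-23.6   1.3  44.2] turn [-0.29  0.18 -0.12]
now [-3.  47.7 80.1] F [1.19 1.77 0.54] t 12.82 open 0.042895306111858836
```

View pics/t4.png

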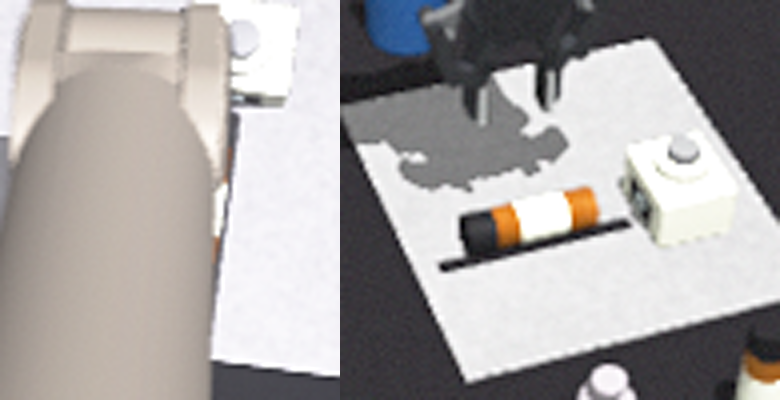

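```bash
cat > ms.py <<'E'
import sys
from h import *
from to import *
def meas(im,n,box,line):
    b=cv2.resize(im,None,fx=4,fy=4,interpolation=cv2.INTER_CUBIC);h=cv2.cvtColor(b,cv2.COLOR_RGB2HSV)
    x0,y0,x1,y1=[4*i for i in box];m=np.zeros(b.shape[:2],bool)
    m[y0:y1,x0:x1]=((h[...,1]>110)&(h[...,0]<25)&(h[...,2]>70))[y0:y1,x0:x1]
    def f(m,z):
        k,l,st,_=cv2.connectedComponentsWithStats(m.astype(np.uint8))
        m=np.isin(l,[i for i in range(1,k) if st[i,4]>250])
        v,u=np.nonzero(m);return ray(n,np.c_[u,v]/4-.375,z)-C
    P=f(m,.019);c,w,hh,a=rect(np.c_[P@X,P@Y]);print(n,'tube orange',np.round(c*1e3,1),round(w,1),round(hh,1),'ang',round(a,2))
    if line is not None:
        m[:]=0;x0,y0,x1,y1=[4*i for i in line];m[y0:y1,x0:x1]=(h[...,2]<120)[y0:y1,x0:x1]
        P=f(m,.004);c,w,hh,a=rect(np.c_[P@X,P@Y]);print(n,'line',np.round(c*1e3,1),round(w,1),round(hh,1),'ang',round(a,2))
E
python3 - <<'E'
from ms import *
L=lambda p:cv2.imread(p)[...,::-1]
meas(L('pics/side0.png'),'side',(305,175,350,205),(312,204,362,220))
meas(L('pics/top0.png'),'top',(280,145,308,192),(317,147,332,206))
meas(L('pics/s4r.png'),'side',(310,190,360,222),None)
E
```

```text
side tube orange [15.2 85.6] 85.1 40.8 ang -0.66
side line [4.4 3.4] 147.4 9.9 ang 0.22
top tube orange [11.4 82.8] 78.5 27.6 ang -0.2
top line [0.4 0.8] 148.0 10.0 ang -0.11
side tube orange [15.7 14.4] 85.0 41.6 ang -1.19
```

Emit:
send_rows([
  [-15,0,0,0,0,0],
  [-29,1,20,0,0,0],
  [-29,1,40,0,0,0],
  [-29,1,43,0,0,0],
  [-29,1,44,0,0,0],
])

```text
clock: 13.33
eef_pos: [0.5045, 0.0307, 0.0368]
tcp_rot: [-2.381, -2.048, 0.004]
wrist_force: [0.4, 0.2, 0.1]
opening: 0.0431
```

```bash
python3 to.py -2 16.4 32
```

```text
shift [-3.4 -1.   4.8] turn [-0.14  0.06  0.02]
now [-1.  19.8 36.8] F [0.44 0.19 0.06] t 13.33 open 0.04313296294798996
```

Emit:
send_rows([
  [-3.4,-1,2,0,0,0],
  [-3.4,-1,4,0,0,0],
  [-3.4,-1,4.5,0,0,0],
  [-3.4,-1,4.7,0,0,0],
])

```text
clock: 13.67
eef_pos: [0.5044, 0.0282, 0.0334]
tcp_rot: [2.38, 2.05, 0.001]
wrist_force: [0.7, 0.4, 0.2]
opening: 0.0428
```

```bash
python3 to.py -2 -5.4 32
```

```text
shift [-22.7  -1.3   1.4] turn [ 0.04 -0.03  0.07]
now [-0.7 17.3 33.4] F [0.66 0.44 0.22] t 13.67 open 0.042834404536451584
```

Emit:
send_rows([
  [0,0,0.8,0,0,0],
  [0,0,1.4,0,0,0],
  [0,0,1.6,0,0,0],
  [0,0,1.6,0,0,0],
])

```text
clock: 14.0
eef_pos: [0.5045, 0.0282, 0.0321]
tcp_rot: [-2.381, -2.05, -0.001]
wrist_force: [-0.8, -0.2, 7.4]
opening: 0.0428
```

```bash
python3 to.py -2 -5.4 32
```

```text
shift [-22.7  -1.4   0. ] turn [ 0.03 -0.04  0.05]
now [-0.6 17.3 32.1] F [-0.83 -0.24  7.45] t 14.0 open 0.042845259945211336
```

Emit:
send_rows([
  [-3,0,-0.2,0,0,-0.2],
  [-6,0,-0.2,0,0,-0.5],
  [-9,0,-0.2,0,0,-0.8],
  [-12,0,-0.2,0,0,-1.1],
  [-15,0,-0.2,0,0,-1.4],
])

```text
clock: 14.42
eef_pos: [0.5023, 0.0129, 0.0321]
tcp_rot: [2.355, 2.078, 0.002]
wrist_force: [0.4, -0.2, 6.0]
opening: 0.0427
```

Emit:
send_rows([
  [-2.5,0,0,0,0,-0.2],
  [-4.5,0,0,0,0,-0.2],
  [-4.5,0,0,0,0,-0.2],
])

```text
clock: 14.67
eef_pos: [0.5017, 0.008, 0.0321]
tcp_rot: [2.352, 2.081, 0.001]
wrist_force: [-0.7, 0.1, 5.6]
opening: 0.0424
```

Run:
```python
from ms import *
go(-2,-5.4,32)
im=get_image('side');meas(im,'side',(310,190,365,230),None);cv2.imwrite("pics/s5r.png",im[...,::-1])
```

```text
shift [-2.3 -1.7  0.1] turn [ 0.06 -0.01  1.6 ]
now [-0.3 -3.1 32.1] F [-0.68  0.14  5.59] t 14.67 open 0.042393697644956894
side tube orange [17.   4.8] 86.4 40.4 ang 2.28
```

Emit:
send_rows([
  [0,0,-0.4,0,0,0],
  [0,0,-0.9,0,0,0],
  [0,0,-3,0,0,0],
  [10,0,-20,0,0,0],
  [40,0,-50,0,0,0],
])

```text
clock: 15.13
eef_pos: [0.5033, 0.0434, 0.0795]
tcp_rot: [-2.358, -2.074, 0.011]
wrist_force: [1.3, -0.0, -0.1]
opening: 0.0428
```

Run:
```python
from ms import *
go(-2,1,36)
im=get_image('side');meas(im,'side',(310,190,365,230),None);cv2.imwrite("pics/s6r.png",im[...,::-1])
b=cv2.resize(im[150:250,290:410],None,fx=6,fy=6,interpolation=cv2.INTER_CUBIC);cv2.imwrite("pics/s6.png",b[...,::-1])
```

```text
shift [-31.    1.6  43.7] turn [-0.31  0.27  1.25]
now [-4.1 32.1 79.5] F [ 1.25 -0.02 -0.08] t 15.13 open 0.04277298756670523
side tube orange [16.8  4.9] 85.1 39.6 ang 0.72
```

View pics/s6.png

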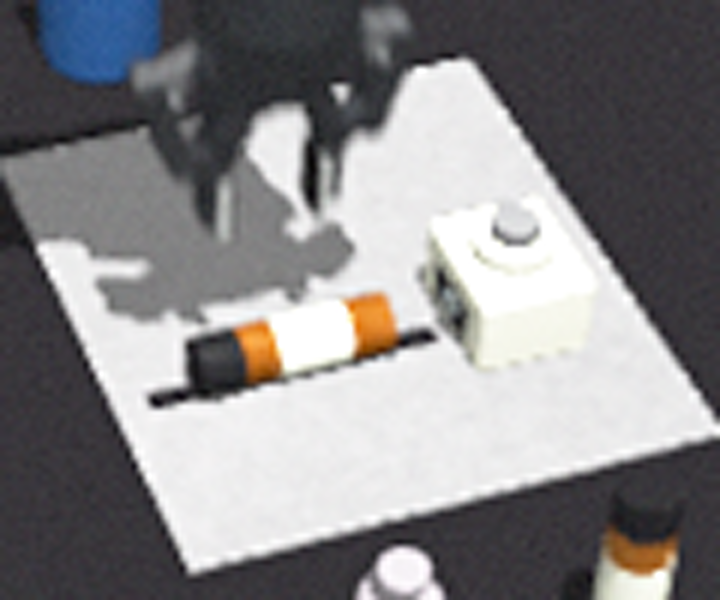

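Emit:
send_rows([
  [0,0,-40,0,0,1.2],
  [-40,0,-60,0,0,1.2],
  [-80,0,-70,0,0,1.2],
  [-120,-20,-70,0,0,1.2],
  [-160,-40,-70,0,0,1.2],
])

```text
clock: 15.6
eef_pos: [0.4522, -0.1007, 0.1521]
tcp_rot: [2.371, 2.058, 0.004]
wrist_force: [-0.6, -0.6, -0.5]
opening: 0.0427
```

Emit:
send_rows([
  [-40,0,0,0,0,0],
  [-50,0,0,0,0,0],
  [-50,0,0,0,0,0],
])

```text
clock: 15.85
eef_pos: [0.4436, -0.1521, 0.1514]
tcp_rot: [2.379, 2.05, 0.0]
wrist_force: [-0.7, -0.2, 0.6]
opening: 0.0426
```

Run:
```python
from ms import *
go(-2,1,36)
im=get_image('top');cv2.imwrite("pics/t6r.png",im[...,::-1]);meas(im,'top',(310,145,340,200),None)
im2=get_image('side');meas(im2,'side',(310,190,365,230),None)
b=cv2.resize(im[100:220,270:370],None,fx=5,fy=5,interpolation=cv2.INTER_CUBIC);cv2.imwrite("pics/t6.png",b[...,::-1])
```

```text
shift [171.1  32.1 115.4] turn [0.06 0.04 0.1 ]
now [ -33.9 -170.   151.4] F [-0.71 -0.17  0.59] t 15.85 open 0.04264078842329084
top tube orange [11.9  2.1] 79.2 27.7 ang 0.47
side tube orange [17.  5.] 85.9 39.4 ang 0.14
```

View pics/t6.png

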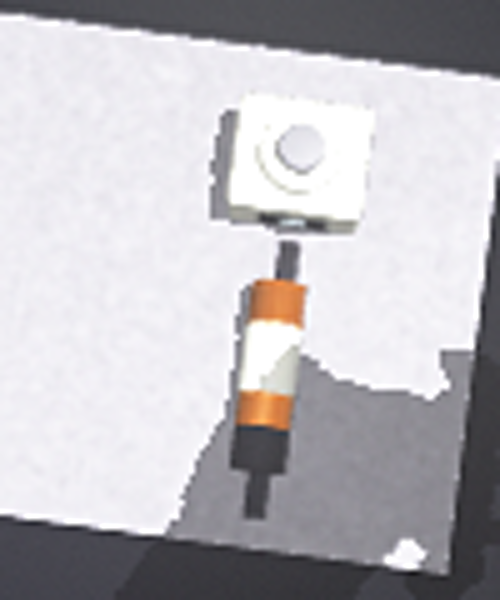

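The top view shows the tube lying over the line. It is about 1.4 mm across from centre and 0.6° off, and the side view agrees at 1.6 mm. Next is the key, pressed with shut fingers.

Emit:
send_rows([
  [20,10,0,0,0,0],
  [55,30,0,0,0,0],
  [85,60,0,0,0,0],
  [115,90,0,0,0,0],
  [145,120,0,0,0,0],
], hand=0)

```text
clock: 16.37
eef_pos: [0.5833, -0.0189, 0.1507]
tcp_rot: [-2.369, -2.062, -0.001]
wrist_force: [1.3, -1.2, 0.6]
opening: 0.0002
```

Emit:
send_rows([
  [25,25,0,0,0,0],
  [25,25,15,0,0,0],
  [25,25,40,0,0,0],
  [25,25,50,0,0,0],
  [25,25,50,0,0,0],
])

```text
clock: 16.78
eef_pos: [0.6079, -0.0002, 0.098]
tcp_rot: [-2.368, -2.059, 0.007]
wrist_force: [0.1, 0.6, 0.3]
opening: 0.0001
```

Run:
```python
from ms import *
go(111,0.5,71)
im=get_image('side');b=cv2.resize(im[130:230,320:420],None,fx=5,fy=5,interpolation=cv2.INTER_CUBIC);cv2.imwrite("pics/k.png",b[...,::-1])
```

```text
shift [-4.3  5.2 27. ] turn [-0.35  0.05  0.61]
now [105.9   4.7  98. ] F [0.06 0.63 0.35] t 16.78 open 5.358219768722133e-05
```

View pics/k.png

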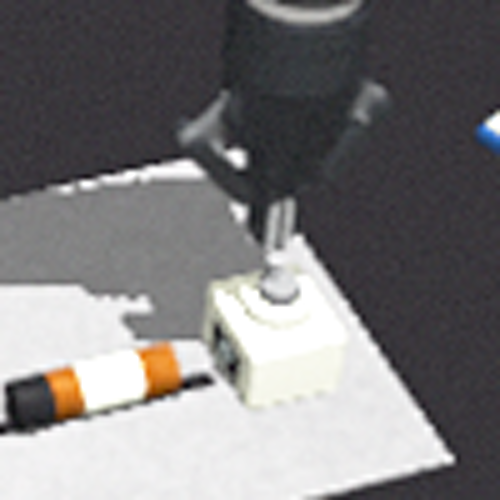

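Emit:
send_rows([
  [-4.3,5,10,0,0,0.6],
  [-4.3,5,18,0,0,0.6],
  [-4.3,5,23,0,0,0.6],
  [-4.3,5,24,0,0,0.6],
  [-4.3,5,24,0,0,0.6],
])

```text
clock: 17.25
eef_pos: [0.6143, -0.0075, 0.0768]
tcp_rot: [-2.384, -2.045, 0.001]
wrist_force: [-0.8, 0.1, -0.2]
opening: 0.0001
```

Emit:
send_rows([
  [0,0,2,0,0,0],
  [0,0,4,0,0,0],
  [0,0,6,0,0,0],
  [0,0,7,0,0,0],
])

```text
clock: 17.58
eef_pos: [0.6148, -0.0072, 0.0701]
tcp_rot: [2.384, 2.045, 0.001]
wrist_force: [0.4, 0.1, 0.6]
opening: -0.0
```

```bash
python3 to.py 111 0.5 65
```

```text
shift [ 1.7 -2.7  5.1] turn [ 0.02 -0.01 -0.15]
now [113.7  -1.2  70.1] F [0.42 0.13 0.61] t 17.58 open -3.8820411244078624e-05
```

Emit:
send_rows([
  [0.5,-2,2,0,0,0],
  [1,-2,4,0,0,0],
  [1,-2,5,0,0,0],
  [1,-2,5.5,0,0,0],
  [1,-2,5.5,0,0,0],
])

```text
clock: 18.0
eef_pos: [0.6133, -0.0064, 0.0651]
tcp_rot: [2.384, 2.045, 0.001]
wrist_force: [0.2, -2.0, 6.1]
opening: 0.0
```

Emit:
send_rows([
  [0,0,0.5,0,0,0],
  [0,0,1,0,0,0],
  [0,0,1,0,0,0],
])

```text
clock: 18.25
eef_pos: [0.6133, -0.0064, 0.065]
tcp_rot: [2.385, 2.045, 0.002]
wrist_force: [-2.2, -1.5, 12.8]
opening: 0.0
```

The key bottomed out at z = 65.0 mm with 12.8 N, well over the 4 N spring. Now releasing.

Emit:
send_rows([
  [0,0,-2,0,0,0],
  [0,0,-5,0,0,0],
  [0,0,-9,0,0,0],
  [0,0,-30,0,0,0],
  [0,0,-70,0,0,0],
])

```text
clock: 18.67
eef_pos: [0.6087, -0.0052, 0.1299]
tcp_rot: [-2.379, -2.042, 0.013]
wrist_force: [-0.0, -0.6, -0.3]
opening: 0.0
```

Emit:
send_rows([
  [-40,-20,-30,0,0,0],
  [-80,-60,-30,0,0,0],
  [-120,-100,-30,0,0,0],
  [-160,-140,-30,0,0,0],
  [-180,-150,-30,0,0,0],
])

```text
clock: 19.08
eef_pos: [0.4603, -0.138, 0.163]
tcp_rot: [-2.382, -2.046, 0.0]
wrist_force: [0.1, -1.1, 0.4]
opening: 0.0
```

Emit:
send_rows([
  [0,0,0,0,0,0],
  [0,0,0,0,0,0],
  [0,0,0,0,0,0],
])

```text
clock: 19.33
eef_pos: [0.4631, -0.1374, 0.1633]
tcp_rot: [-2.384, -2.045, -0.001]
wrist_force: [-0.0, 0.5, -0.4]
opening: 0.0
```

Run:
```python
from ms import *
go(0,0,0)
im=get_image('top');meas(im,'top',(310,145,340,200),None)
im2=get_image('side');meas(im2,'side',(310,190,365,230),None)
b=np.hstack([cv2.resize(im[90:220,200:430],(0,0),fx=1.7,fy=1.7),cv2.resize(im2[120:250,240:460],(0,0),fx=1.7,fy=1.7)]);cv2.imwrite("pics/f.png",b[...,::-1])
```

```text
shift [152.6  16.4 163.4] turn [-0.   -0.05 -0.14]
now [ -16.8 -152.6  163.3] F [-0.04  0.51 -0.44] t 19.33 open 4.3338872711390896e-05
top tube orange [12.   2.1] 79.3 27.8 ang 0.54
side tube orange [12.6  5.7] 76.7 41.2 ang 0.31
```

View pics/f.png

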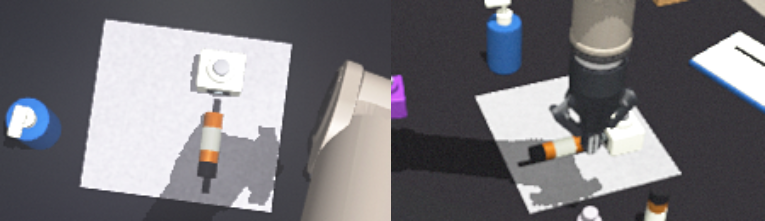

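The tube is unmoved on the line (top view 2.1 mm against the line's 0.8 mm, 0.6° off). The key is up, the arm is clear, and the bystanders stand where they were.

```bash
python3 -c "
from workcell import *
print(hand_in())"
```

```text
the job is handed in; nothing more can be done
None
```

I rolled the amber tube about 81 mm onto the black line, pressed the reader's key fully down once, let it up and handed the job in. The clock stood at about 19.4 s when I handed in. I used several short strokes with two fingertips and never picked the tube up.

**Tube position:** the last top view puts it about 1.3 mm off the line's centre and 0.6° off parallel. A clear side view before the key press gave 1.6 mm. The last side view was partly blocked by the gripper, so I didn't count it. I left this small offset uncorrected.

**Rolling:**
- In the second stroke the press was too light and contact was lost. The tube moved only about 5 mm of the expected 16, so some slipping there can't be ruled out.
- The press force was often above the suggested 2 to 5 N and peaked at 12 N. From the third stroke on, the tube moved about half the fingertip travel or slightly more, as rolling should.

**Key:** it stopped at z = 65 mm, its full 6 mm travel, with 12.8 N on it. I saw no sign that it stuck when I let go, but I didn't measure its height afterwards.

**Bystanders:** nothing but the tube and the key was touched, by plan and by the forces read. In the last pictures the bystanders looked unmoved, though I didn't measure their positions.

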